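# Comb the stir sticks into line

### The job

The stir sticks lie askew in the black tray. Take the toothed rake off its leaning stand and comb the sticks up to the tray's stop rail, so that all four lie flat on the floor, side by side and parallel to the rail in one close pack; touch the sticks only with the rake. Then put the rake back on its stand leaning as it was, tips down, and leave the hand stamp, lidded cup and bell where they stand.

Things in the scene. Friction and masses are not known exactly. Their poses are not given: they have to be found in the camera images.
- rake: toothed rake, one flat blade: wooden board above, steel head and six teeth below; 110 mm wide (its y), 12 mm thick (its x; steel 8), 100 mm tall (its z), 0.12 kg, both faces alike. Origin: middle of the tooth tips, z up to the top edge. Grip the wood (48 to 100 mm above the tips) across its thickness, about 75 mm up at mid width. Starts leaning on the stand, tips down, its y along the stand's y
- stand: fixed leaning stand, wood base 100 x 124 mm. Origin: on the counter under the resting tooth tips; z up. The rake at home leans 28 degrees, top towards the stand's -x, its origin at x 0, z 26 mm, y within 6 mm of 0. Two 8 mm wire prongs at y -47 and +47 mm carry its under face up to 72 mm along the slope; the middle is free. A lip 10 mm high, 14 mm from mid-blade, guards the upper side
- tray: shallow black tray, fixed. Origin on the counter under its middle; x points along it to the stop rail, y across. Floor top at z 4 mm, from x -125 mm (open end, no wall) to the rail's inner face at x +105 mm; rail 18 mm high. Side walls 16 mm high, inner faces at y -69 and +69 mm
- stick0: one of four alike square pale wooden stir sticks, 100 mm long (its y), 8 x 8 mm, 12 g; origin under its middle, which lies on the tray floor at tray z 4 mm; they start askew by up to 0.38 rad to the tray's y, apart from one another, all between x = -92 and +105 mm of the tray
- stick1: one of four alike square pale wooden stir sticks, 100 mm long (its y), 8 x 8 mm, 12 g; origin under its middle, which lies on the tray floor at tray z 4 mm; they start askew by up to 0.38 rad to the tray's y, apart from one another, all between x = -92 and +105 mm of the tray
- stick2: one of four alike square pale wooden stir sticks, 100 mm long (its y), 8 x 8 mm, 12 g; origin under its middle, which lies on the tray floor at tray z 4 mm; they start askew by up to 0.38 rad to the tray's y, apart from one another, all between x = -92 and +105 mm of the tray
- stick3: one of four alike square pale wooden stir sticks, 100 mm long (its y), 8 x 8 mm, 12 g; origin under its middle, which lies on the tray floor at tray z 4 mm; they start askew by up to 0.38 rad to the tray's y, apart from one another, all between x = -92 and +105 mm of the tray
- stamp: small red and black self-inking hand stamp, standing, 28 x 36 x 60 mm high, loose; origin under its centre
- cup: reusable cup with teal lid and brown band, 73 mm across, 100 mm high, loose; origin under its centre
- bell: white-domed service bell, 74 mm across, 50 mm high, loose; origin under its centre

How it is judged:
By the outcome, as a careful person would: the job done as asked, in the order asked, and still so for the second after the job is handed in, with the robot touching nothing.
It also fails if it takes over 48 s, if anything falls off the work surface, if the arm or the gripper's body presses on something with over 40 N, if the wrist force passes 120 N, or if a joint passes its speed limit or range.

### The arm

A 6-joint arm with a two-finger parallel gripper is mounted at the origin on a cart in front of the work surface, level with it; the furniture and walls round the work are solid. World frame = base frame: x ahead of the robot, y to its left, z up, the work surface at z = 0. Lengths are in m, angles in rad, forces in N, time in s.
With the tool pointing down it reaches from about 0.25 to 0.8 m from the base axis. Payload 3.9 kg.
Tool frame: the origin (TCP) lies on the centre line of the jaws, within the pads' length; the fingertips stand 8 mm ahead of it and the grasp point (between the pads) lies 11 mm behind it; z points along the fingers, y is the line along which they close (so a half turn about z gives the same grasp; the last joint's range is limited). The gripper opens to 85 mm and grips with 20 to 120 N. Pads are 22 mm wide; open, the fingers measure 114 mm over their backs; the gripper's body (76 mm by 85 mm) begins 54 mm behind the grasp point. The pads swing forward as they close: fully open they stand 13 mm farther back than shut.
Start: joints at [1.185, 0.26, -0.138, 1.173, 0, 1.571], TCP at [0.198, 0.486, 0.239] pointing down, gripper open.
Joint ranges: [-2.78, 2.78], [-0.83, 1.72], [-1.28, 1.37], [-1.9, 2.12], [-1.57, 1.48], [-3.14, 3.14]. Speed limits (rad/s): [2.57, 2.57, 3.14, 3.14, 3.14, 3.14].

### API

Orientations are given as a rotation vector (axis times angle).
In Python, from bench import ctrl gives the robot as it stands.
- The arm moves only by the tool jog_arm, called after ">>>" as name(argument=value, ...), one argument or row to a line, values as JSON. Schema: {"type":"object","properties":{"offsets":{"type":"array","items":{"type":"array","items":{"type":"number"},"minItems":6,"maxItems":6},"minItems":1,"maxItems":12},"finger_gap":{"type":"number"},"squeeze":{"type":"number"},"only":{"type":"string"},"quiet":{"type":"boolean"},"lines":{"type":"string"}},"required":["offsets"],"additionalProperties":false}. offsets is a list of rows, 1 to 12 of them, each of 6 numbers: dx, dy, dz in shares of 1 m (1.0 is 1 m), then a rotation vector rx, ry, rz in normalised numbers (1 is 4 rad); each row is the pose to reach, as a shift and turn from the pose commanded when the call began, along the tool's axes at that moment; what a row does not reach only later rows make up. A row lasts 1/8 s, in which the tool goes at most 0.0625 m and 0.188 rad, less where a joint would pass 70% of its speed; a pose out of reach is approached as far as the arm can. finger_gap is the opening from 0.0 (shut) to 1.0 (fully open), set as the call begins (left out keeps the last). The fingers move at their own pace and stop on an object; squeeze is the grip in N (left out, the last holds). Time passes only in rows, so rows that do not move let the fingers close. The tool returns the time, the measured TCP pose, the force, the opening and the grip force at its end. only (a regular expression) keeps the lines of the reply that match it, lines (a string "A,B") keeps lines A to B, and quiet returns only ok. A shift or turn number past 1, either way, is cut back to 1. Input that does not fit is refused with a message, and nothing moves.
- ctrl.get_state(): the state, without advancing time (a new reading comes with each control period).
- ctrl.get_image(name): name is "scene" or "top" or "wrist"; returns a dict with "image" (384x512x3 uint8, red, green, blue), "fov_y" (degrees; the focal length in pixels is half the picture's height over the tangent of half this angle, whatever the lens; pixels are square), "cx", "cy" (the principal point, pixels), "R" (3x3) and "t" (3): a world point X has camera coordinates R X + t; the wrist camera has in their place "hand_eye" (4x4, takes a point from camera to tool coordinates, whose origin is the TCP and whose axes are the flange's). Camera axes: x right, y down, z forward; pixel columns grow to the right and rows downward; lengths in m; the calibration is good to about 2 mm. A picture is of the moment at which its call begins: read the wrist's pose just before it. There is no depth.
- ctrl.job_done(): hands the job in; it is judged then, once.
The state is a dict: "time_s": time; "joints": joint angles; "qd": joint speeds; "tau": joint torques, N m; "ee_pos": TCP position; "orientation": TCP orientation; "force": force on the tool from outside, world axes, zero at the start; "ft_torque": the same for the moment, N m; "gripper_width": opening from 0.0 (shut) to 1.0 (fully open); "grasp_force": force on a finger pad.
Only numpy, scipy, OpenCV 4.12 (cv2) and the standard library are available. Lean on these libraries where they do the work, as an engineer would, in place of code of your own. Each camera call takes 0.05 s, during which the arm holds its last target. There are 200 camera calls.

## Working session

There is one attempt and no reset: what is moved stays moved. The work goes in short steps, Python scripts to look and compute and a tool call to move; the robot and the scene stay as the last step left them, time stands still between calls to the robot, and variables do not carry over. Pictures are saved under pics/ and viewed, at most 10 in all, crops included, and the job is handed in when it is done.

```bash
ls; mkdir -p pics
```

Run:
```python
from bench import ctrl
import cv2,numpy as np
s=ctrl.get_state();print(s)
for n in("scene","top"):
    d=ctrl.get_image(n);cv2.imwrite(f"pics/{n}0.png",d["image"][:,:,::-1])
    np.savez(f"pics/{n}0.npz",**d)
    print(n,d["fov_y"],d["cx"],d["cy"],d["R"],d["t"])
```

Run:
```python
import cv2
for n in("scene","top"):
    i=cv2.imread(f"pics/{n}0.png"); cv2.imwrite(f"pics/{n}0b.png",cv2.resize(i,(800,600),interpolation=cv2.INTER_CUBIC))
```

```text
(no output)
```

View pics/scene0b.png

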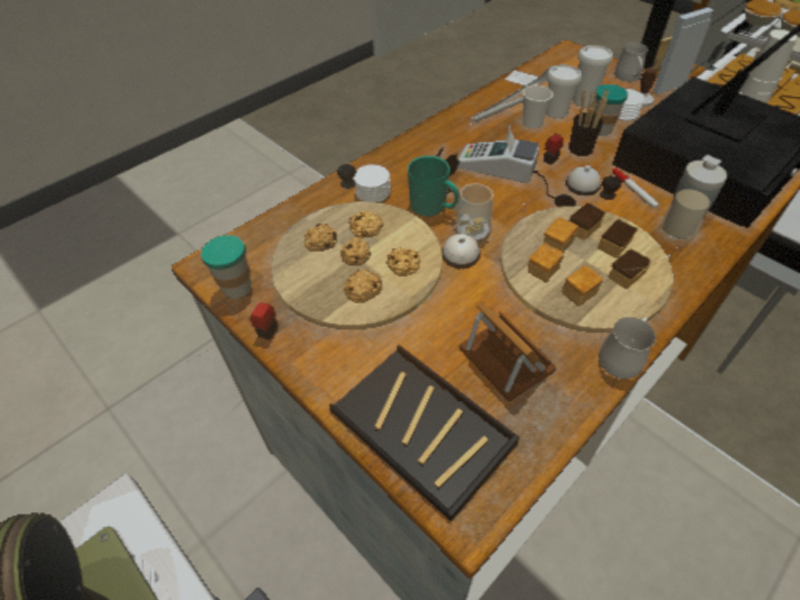

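View pics/top0b.png

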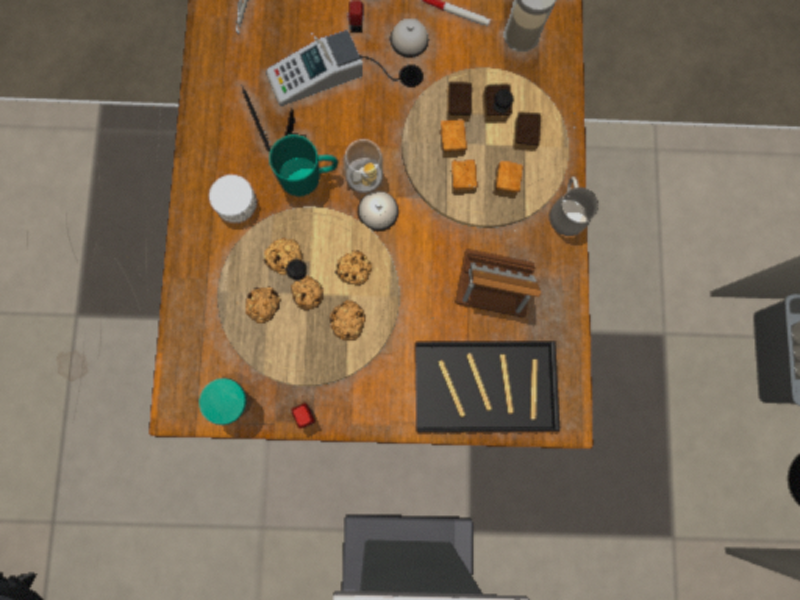

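The top view shows the tray at x 415–557, y 342–432 (800x600 px), with four sticks. The stand with the leaning rake is at about (498,283), the cup at (222,401), the stamp at (303,415) and a bell at (378,210). I'll zoom in on the tray and stand.

Run:
```python
import cv2,numpy as np
a=cv2.imread("pics/top0.png")[155:285,260:385]; b=cv2.imread("pics/scene0.png")[190:335,205:360]
a=cv2.resize(a,None,fx=600/130*1,fy=600/130,interpolation=cv2.INTER_CUBIC)[:, :]
b=cv2.resize(b,None,fx=5,fy=5,interpolation=cv2.INTER_CUBIC)[:600]
b=cv2.resize(cv2.imread("pics/scene0.png")[190:335,205:360],None,fx=4,fy=4,interpolation=cv2.INTER_CUBIC)
g=lambda i:np.clip((i/255.)**.6*255,0,255).astype('uint8')
cv2.imwrite("pics/topc.png",g(a));cv2.imwrite("pics/scc.png",g(b));print(a.shape,b.shape)
```

```text
(600, 577, 3) (580, 620, 3)
```

View pics/topc.png

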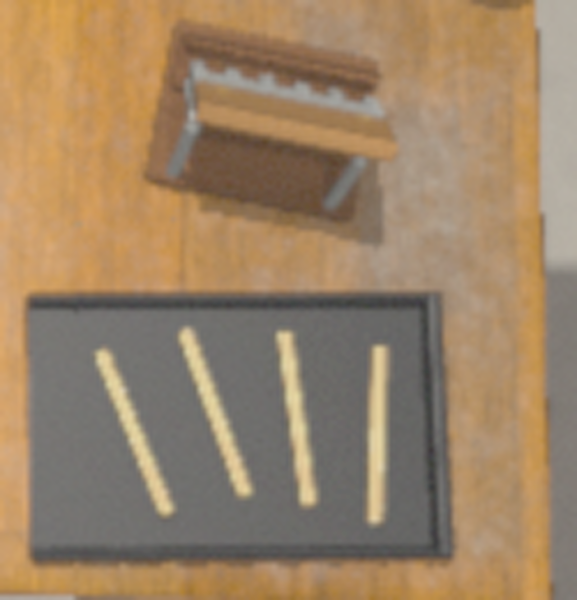

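View pics/scc.png

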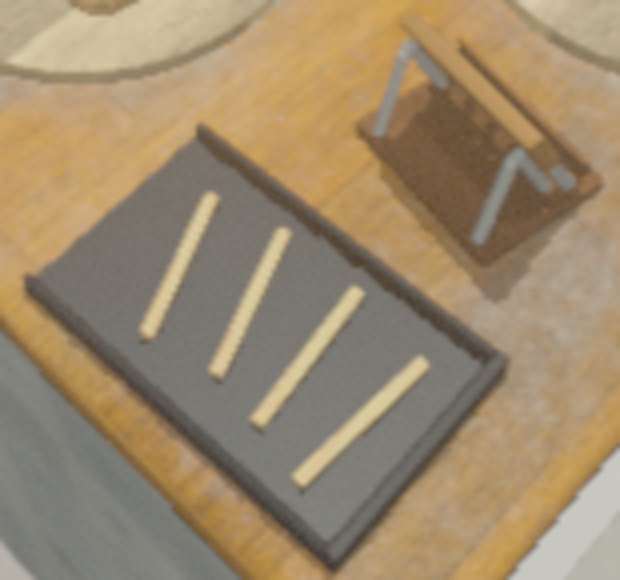

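The rail is on the right, so tray x is about world −y. The rake leans towards the robot, so stand x is about world +x. Next I'll fit coarse poses from both views.

Create lib.py:
```python
import numpy as np,cv2
from scipy.optimize import least_squares
from scipy.spatial.transform import Rotation as Ro
def cam(d,T=None):
    """returns K,R,t (world->cam); T = world TCP 4x4 for the wrist"""
    f=192/np.tan(np.radians(float(d["fov_y"]))/2)
    K=np.array([[f,0,float(d["cx"])],[0,f,float(d["cy"])],[0,0,1]])
    if T is None: return K,np.array(d["R"]),np.array(d["t"])
    M=np.linalg.inv(T@np.array(d["hand_eye"])); return K,M[:3,:3],M[:3,3]
def proj(c,X):
    K,R,t=c; p=(np.atleast_2d(X)@R.T+t)@K.T; return p[:,:2]/p[:,2:]
def ray(c,uv,z):
    K,R,t=c; d=np.linalg.inv(K)@np.array([uv[0],uv[1],1.]); d=R.T@d; C=-R.T@t
    return C+d*(z-C[2])/d[2]
def tri(cs,uvs):
    x=least_squares(lambda X:np.concatenate([proj(c,X)[0]-u for c,u in zip(cs,uvs)]),[.3,-.1,.03]); return x.x,x.fun
def pose2(p,P):
    c,s=np.cos(p[2]),np.sin(p[2]); P=np.atleast_2d(np.array(P,float)); Q=P.copy()
    Q[:,0]=p[0]+c*P[:,0]-s*P[:,1]; Q[:,1]=p[1]+s*P[:,0]+c*P[:,1]; return Q
def TCP(s): 
    T=np.eye(4);T[:3,:3]=Ro.from_rotvec(s["orientation"]).as_matrix();T[:3,3]=s["ee_pos"];return T
def row(T0,T1):
    D=np.linalg.inv(T0)@T1; return np.round(np.r_[D[:3,3],Ro.from_matrix(D[:3,:3]).as_rotvec()],4)
```

Create m1.py:
```python
from lib import *
ct=cam(np.load("pics/top0.npz"));cs=cam(np.load("pics/scene0.npz"))
k=577/125; t=lambda x,y:(260+(x+.5)/k-.5,155+(y+.5)/k-.5); s=lambda x,y:(205+(x+.5)/4-.5,190+(y+.5)/4-.5)
pairs={"tray open/far wall top":(t(28,297),s(200,126)),"open/near wall":(t(33,560),s(30,280)),"rail far":(t(440,294),s(503,360)),"rail near":(t(450,556),s(335,563)),
"st0a":(t(103,353),s(211,196)),"st0b":(t(167,512),s(148,335)),"st3a":(t(380,350),s(422,362)),"st3b":(t(375,518),s(300,484)),
"rake top L":(t(200,100),s(405,22)),"rake top R":(t(394,150),s(541,148)),
"base nearR":(t(347,220),s(484,262)),"base farR":(t(380,65),s(600,185)),"base nearL":(t(148,180),s(360,128))}
for n,(a,b) in pairs.items():
    X,r=tri([ct,cs],[a,b]); print(n,X.round(4),r.round(1))
```

```bash
python3 m1.py
```

```text
tray open/far wall top [0.5603 0.0352 0.0121] [-0.1  0.1  0.1 -0. ]
open/near wall [0.4133 0.0282 0.0123] [ 0.3 -0.6 -0.5  0.2]
rail far [ 0.567  -0.2006  0.0187] [-0.6  0.7  0.7 -0.2]
rail near [ 0.4206 -0.2066  0.0141] [-0.   0.1  0.1 -0. ]
st0a [ 0.5285 -0.008   0.0145] [-0.2  0.3  0.3 -0.1]
st0b [ 0.4402 -0.0463  0.0107] [-0.1  0.2  0.2 -0.1]
st3a [ 0.5356 -0.1678  0.0139] [-0.1  0.2  0.2 -0.1]
st3b [ 0.4399 -0.1652  0.0077] [-0.2  0.3  0.3 -0.1]
rake top L [ 0.6553 -0.0476  0.1063] [-1.1  1.4  1.7 -0.4]
rake top R [ 0.6351 -0.1555  0.1073] [ 0.1 -0.1 -0.1  0. ]
base nearR [ 0.6124 -0.1512  0.0071] [ 0. -0. -0.  0.]
base farR [ 0.7043 -0.1698  0.0094] [-0.4  0.4  0.5 -0.1]
base nearL [ 0.6331 -0.0346  0.0057] [ 0.1 -0.2 -0.2  0.1]
```

Heights and sizes agree: the tray centre is near (0.49,-0.085) and the rake's top edge is near (0.645,-0.10,0.107). I'll move the wrist camera above them for a closer measurement.

Add to lib.py:
```python
def pose(p,yaw,lean=0):
    """tool pose: tool y at heading yaw, pointing down, then z tilted outward (towards heading) by lean"""
    z=np.array([np.cos(yaw)*np.sin(lean),np.sin(yaw)*np.sin(lean),-np.cos(lean)])
    y=np.array([np.cos(yaw)*np.cos(lean),np.sin(yaw)*np.cos(lean),np.sin(lean)])
    T=np.eye(4);T[:3,:3]=np.c_[np.cross(y,z),y,z];T[:3,3]=p;return T
```

Run:
```python
from lib import *
from bench import ctrl
T0=TCP(ctrl.get_state()); print(row(pose([.198,.486,.239],1.186),pose([.54,-.09,.30],-.18)), row(T0,pose([.54,-.09,.30],-.18)))
```

```text
[-0.5332 -0.4055 -0.061   0.      0.      1.366 ] [-5.342e-01 -4.047e-01 -6.070e-02 -1.500e-03  1.200e-03  1.365e+00]
```

The rows are not in the units I measure in: turns go in shares of 4 rad. I convert before sending: 1.366 rad / 4 = 0.3415.

>>> jog_arm(
  offsets=[
    [-0.05,-0.038,-0.03,0,0,0.0325],
    [-0.533,-0.4055,-0.061,0,0,0.3415],
    [-0.533,-0.4055,-0.061,0,0,0.3415],
    [-0.533,-0.4055,-0.061,0,0,0.3415],
    [-0.533,-0.4055,-0.061,0,0,0.3415],
    [-0.533,-0.4055,-0.061,0,0,0.3415],
    [-0.533,-0.4055,-0.061,0,0,0.3415],
    [-0.533,-0.4055,-0.061,0,0,0.3415],
    [-0.533,-0.4055,-0.061,0,0,0.3415],
    [-0.533,-0.4055,-0.061,0,0,0.3415],
    [-0.533,-0.4055,-0.061,0,0,0.3415],
    [-0.533,-0.4055,-0.061,0,0,0.3415],
  ],
)

```text
time_s: 1.6
ee_pos: [0.5402, -0.0929, 0.2992]
orientation: [2.418, 2.006, -0.001]
force: [-0.3, 0.2, -0.3]
gripper_width: 0.999
grasp_force: 0.0
```

>>> jog_arm(
  offsets=[
    [0,0,0,0,0,0],
    [0,0,0,0,0,0],
    [0,0,0,0,0,0],
  ],
)

```text
time_s: 1.98
ee_pos: [0.5383, -0.0887, 0.3005]
orientation: [-2.411, -2.014, -0.0]
force: [-0.0, -0.6, -0.1]
gripper_width: 1.004
grasp_force: 0.0
```

Run:
```python
from lib import *
from bench import ctrl
s=ctrl.get_state();d=ctrl.get_image("wrist");np.savez("pics/w1.npz",T=TCP(s),**d);print(s["joints"],s["ee_pos"],d["hand_eye"],d["fov_y"])
cv2.imwrite("pics/w1.png",cv2.resize(d["image"][:,:,::-1],(800,600),interpolation=cv2.INTER_CUBIC))
```

```text
[-1.63426170e-01  2.78749933e-01  4.69516343e-02  1.33900127e+00
  1.03504349e-04  1.58667331e+00] [ 0.53827981 -0.08872786  0.30053601] [[ 7.27084028e-04 -9.62722000e-01 -2.70491815e-01  6.97860487e-02]
 [ 9.99999733e-01  6.79906337e-04  2.68115490e-04 -1.15563844e-03]
 [-7.42115820e-05 -2.70491937e-01  9.62722237e-01 -1.33994502e-01]
 [ 0.00000000e+00  0.00000000e+00  0.00000000e+00  1.00000000e+00]] 62.3413101199896
```

View pics/w1.png

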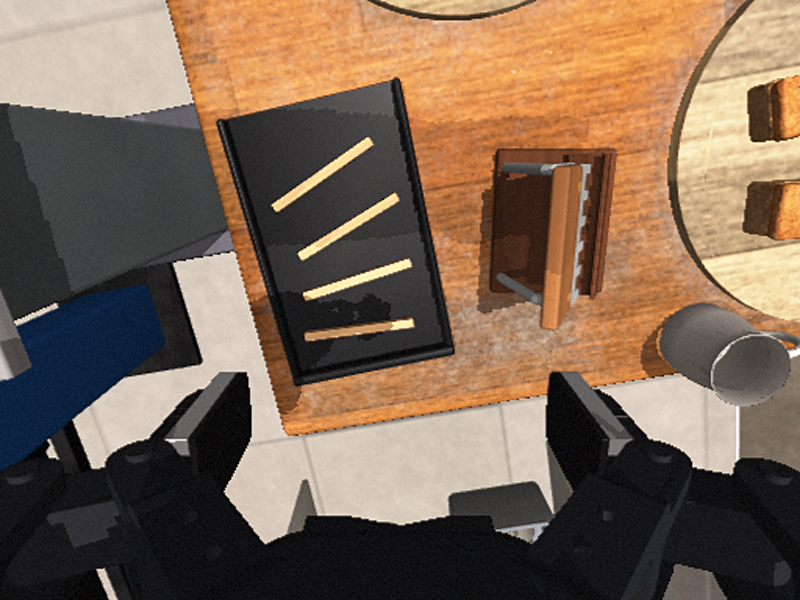

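This wrist view is clear. The tray corners (800x600 px) are (220,120), (398,80), (452,352) and (298,384); the wood's lower top edge runs (553,168)–(541,327); and the sticks are four bars askew.

Run:
```python
from lib import *
D=np.load("pics/w1.npz"); cw=cam(D,D["T"]); k=1.5625
w=lambda x,y:((x+.5)/k-.5,(y+.5)/k-.5)
for n,x,y,z in [("open near wall",220,120,.016),("open far",398,80,.016),("rail far",452,352,.018),("rail near",298,384,.018),("inner rail far",441,345,.018),
 ("rake L",553,168,.1115),("rake R",541,327,.1115)]: print(n,ray(cw,w(x,y),z).round(4))
for i,(a,b) in enumerate([((276,208),(370,142)),((302,257),(396,198)),((306,297),(409,264)),((306,338),(412,323))]):
    A,B=ray(cw,w(*a),.012),ray(cw,w(*b),.012); print("stick",i,A.round(4),B.round(4),np.linalg.norm(A-B).round(4))
L,R=ray(cw,w(553,168),.1115),ray(cw,w(541,327),.1115)
yaw=np.arctan2(-(L-R)[0],(L-R)[1]); print("len",np.linalg.norm(L-R),"yaw",yaw)
th=np.radians(28); off=-.006*np.cos(th)-.1*np.sin(th)
print("stand origin",((L+R)/2)[:2]-off*np.array([np.cos(yaw),np.sin(yaw)]))
# two-view height check of the rake's top corners (wrist + top view)
ct=cam(np.load("pics/top0.npz"));q=577/125;t=lambda x,y:(260+(x+.5)/q-.5,155+(y+.5)/q-.5)
for a,b in [((553,168),(195,125)),((541,327),(391,157))]: print(tri([cw,ct],[w(*a),t(*b)]))
```

```text
open near wall [0.4143 0.0312 0.016 ]
open far [0.5593 0.0351 0.016 ]
rail far [ 0.5668 -0.1976  0.018 ]
rail near [ 0.4228 -0.2038  0.018 ]
inner rail far [ 0.5581 -0.1892  0.018 ]
rake L [ 0.6443 -0.0455  0.1115]
rake R [ 0.6261 -0.1503  0.1115]
stick 0 [ 0.4403 -0.0446  0.012 ] [ 0.5287 -0.0064  0.012 ] 0.0963
stick 1 [ 0.4522 -0.0895  0.012 ] [ 0.5415 -0.0544  0.012 ] 0.0959
stick 2 [ 0.4475 -0.1254  0.012 ] [ 0.5425 -0.1121  0.012 ] 0.0959
stick 3 [ 0.4387 -0.1631  0.012 ] [ 0.5358 -0.1661  0.012 ] 0.0972
len 0.10635405354971778 yaw -0.17201703976206012
stand origin [ 0.68669608 -0.10686732]
(array([ 0.64120509, -0.04478938,  0.12245445]), array([ 0.11017765,  0.11757944, -0.34160525,  0.2297942 ]))
(array([ 0.63090233, -0.15743931,  0.09353707]), array([ 0.45038   , -0.18492187,  0.24628717,  1.07887342]))
```

Add to lib.py:
```python
TH=np.radians(28)
def rakehome(O,yaw,s,dx=0,lean=TH):
    "tool pose with TCP s up the blade of the rake at home, dx along the rake's x"
    q=dx*np.cos(lean)-s*np.sin(lean)
    return pose([O[0]+q*np.cos(yaw),O[1]+q*np.sin(yaw),.026+s*np.cos(lean)+dx*np.sin(lean)],yaw,lean)
```

Run:
```python
from lib import *
from bench import ctrl
print(row(pose([.54,-.09,.30],-.18),rakehome([.687,-.107],-.178,.144)),row(TCP(ctrl.get_state()),rakehome([.687,-.107],-.178,.144)))
```

```text
[ 0.0095  0.0801  0.1469 -0.4887  0.0005 -0.002 ] [ 8.500e-03  8.180e-02  1.475e-01 -4.885e-01  3.000e-04 -1.400e-03]
```

Converted, -0.4887 rad / 4 = -0.1222.

>>> jog_arm(
  offsets=[
    [0.002,0.015,0.03,-0.03,0,0],
    [0.004,0.03,0.07,-0.075,0,0],
    [0.0095,0.06,0.11,-0.1222,0,0],
    [0.0095,0.08,0.147,-0.1222,0,0],
    [0.0095,0.08,0.147,-0.1222,0,0],
    [0.0095,0.08,0.147,-0.1222,0,0],
    [0.0095,0.08,0.147,-0.1222,0,0],
  ],
)

```text
time_s: 2.9
ee_pos: [0.622, -0.0952, 0.1568]
orientation: [2.096, 1.747, 0.44]
force: [0.2, -0.2, 0.6]
gripper_width: 1.001
grasp_force: 0.0
```

Run:
```python
from lib import *
from bench import ctrl
s=ctrl.get_state();d=ctrl.get_image("wrist");np.savez("pics/w2.npz",T=TCP(s),**d);print(s["joints"])
cv2.imwrite("pics/w2.png",cv2.resize(d["image"][:,:,::-1],(800,600),interpolation=cv2.INTER_CUBIC))
```

```text
[-0.1431032   0.19985474 -0.60368867  0.27391913 -0.01772714  1.60410032]
```

View pics/w2.png

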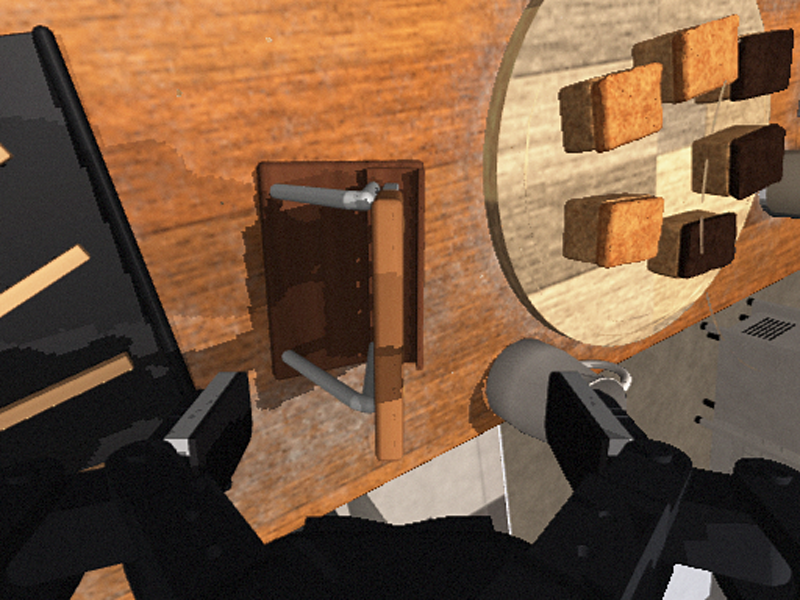

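The view looks straight down the blade. The wood's top face has corners (375,194), (403,193), (376,459) and (402,459), lying midway between the fingers.

Run:
```python
from lib import *
from bench import ctrl
D=np.load("pics/w2.npz"); cw=cam(D,D["T"]); D1=np.load("pics/w1.npz"); c1=cam(D1,D1["T"]); k=1.5625
w=lambda x,y:np.array([(x+.5)/k-.5,(y+.5)/k-.5])
for a,b in [((375,194),(553,168)),((376,459),(541,327))]: print("tri",tri([cw,c1],[w(*a),w(*b)]))
px=np.array([w(375,194),w(403,193),w(376,459),w(402,459)])
def mod(p,z0=.026,th=TH):
    P=[]
    for xr,yr in[(-.006,.055),(.006,.055),(-.006,-.055),(.006,-.055)]:
        P.append([xr*np.cos(th)-.1*np.sin(th),yr,z0+xr*np.sin(th)+.1*np.cos(th)])
    return pose2(p,P)
r=least_squares(lambda p:(proj(cw,mod(p))-px).ravel(),[.687,-.107,-.175]);print(r.x,r.fun.round(2))
r2=least_squares(lambda p:np.r_[(proj(cw,mod(p,p[3]))-px).ravel(),(proj(c1,mod(p,p[3])[[0,2]])-[w(553,168),w(541,327)]).ravel()],[.687,-.107,-.175,.026]);print("free z",r2.x,r2.fun.round(2))
```

```text
tri (array([ 0.64668142, -0.04384961,  0.10744236]), array([-0.56336583,  1.37546718,  0.97843253, -2.25378069]))
tri (array([ 0.62617324, -0.15174715,  0.10833378]), array([ 0.36241274, -0.1958419 , -0.62480406,  0.23702385]))
[ 0.68573705 -0.1052211  -0.1829095 ] [-1.8  -1.13  1.77 -0.44 -0.51  1.1   1.27  1.09]
free z [ 0.68707633 -0.1067836  -0.18288606  0.02283934] [-1.61  0.73  1.5   1.42 -0.38 -0.37  1.06 -0.38  0.2  -2.72 -1.1  -0.02]
```

Run:
```python
from lib import *
C=pose([.54,-.09,.30],-.18); S=np.eye(4); S[:3,3]=[.0095,.08,.147]; S[:3,:3]=Ro.from_rotvec([-.4887,0,0]).as_matrix()
for s in(.144,.104,.064): print(row(C@S,rakehome([.686,-.106],-.182,s)))
```

```text
[ 0.001  -0.0009 -0.0006  0.     -0.0009  0.0018]
[ 0.001  -0.0009  0.0394  0.     -0.0009  0.0018]
[ 0.001  -0.0009  0.0794  0.     -0.0009  0.0018]
```

>>> jog_arm(
  offsets=[
    [0,0,0,0,0,0],
    [0,0,0,0,0,0],
  ],
)

```text
time_s: 3.2
ee_pos: [0.6198, -0.0951, 0.1543]
orientation: [2.099, 1.749, 0.437]
force: [-0.2, -0.3, -0.2]
gripper_width: 0.994
grasp_force: 0.0
```

Converted, 0.002 rad / 4 = 0.0005.

>>> jog_arm(
  offsets=[
    [0.001,-0.001,0.02,0,0,0.0005],
    [0.001,-0.001,0.04,0,0,0.0005],
    [0.001,-0.001,0.06,0,0,0.0005],
    [0.001,-0.001,0.08,0,0,0.0005],
    [0.001,-0.001,0.08,0,0,0.0005],
    [0.001,-0.001,0.08,0,0,0.0005],
    [0.001,-0.001,0.08,0,0,0.0005],
  ],
)

```text
time_s: 4.08
ee_pos: [0.6558, -0.1006, 0.0833]
orientation: [2.1, 1.747, 0.438]
force: [0.2, -0.7, 0.4]
gripper_width: 0.998
grasp_force: 0.0
```

>>> jog_arm(
  offsets=[
    [0,0,0,0,0,0],
    [0,0,0,0,0,0],
    [0,0,0,0,0,0],
    [0,0,0,0,0,0],
    [0,0,0,0,0,0],
    [0,0,0,0,0,0],
  ],
  finger_gap=0,
  squeeze=60,
)

```text
time_s: 4.82
ee_pos: [0.6567, -0.1007, 0.0832]
orientation: [2.099, 1.747, 0.439]
force: [1.6, -0.6, 1.5]
gripper_width: 0.137
grasp_force: 59.6
```

The grip holds at 11.6 mm opening, about the wood's 12 mm. Next I'll lift along the slope, then work out the transfer.

>>> jog_arm(
  offsets=[
    [0,0,-0.015,0,0,0],
    [0,0,-0.04,0,0,0],
    [0,0,-0.07,0,0,0],
    [0,0,-0.1,0,0,0],
    [0,0,-0.1,0,0,0],
  ],
)

```text
time_s: 5.45
ee_pos: [0.6086, -0.0919, 0.1717]
orientation: [2.101, 1.748, 0.438]
force: [0.4, 0.3, -1.4]
gripper_width: 0.133
grasp_force: 60.1
```

Add to lib.py:
```python
TO=np.array([.4908,-.0930]);TY=-1.540
def comb(x,tip,y=0): 
    p=pose2([*TO,TY],[[x,y,tip+.064]])[0]; return pose(p,TY+np.pi)
```

Run:
```python
from lib import *
G=rakehome([.686,-.106],-.182,.1635)
a=row(G,comb(-.110,.136));b=row(G,comb(-.110,.03));print(a,b)
print(row(comb(-.11,.136),comb(-.11,.012)))
from bench import ctrl; print(ctrl.get_state()["force"],ctrl.get_state()["gripper_width"])
```

```text
[ 0.085  -0.1104 -0.0923  0.3509  0.4348 -1.7438] [ 8.5000e-02 -1.6020e-01  1.3000e-03  3.5090e-01  4.3480e-01 -1.7438e+00]
[ 0.    -0.     0.124  0.     0.    -0.   ]
[ 0.40507139  0.27863665 -1.39487507] 0.13277979744819438
```

Converted, -1.7438 rad / 4 = -0.436.

>>> jog_arm(
  offsets=[
    [0.02,-0.03,-0.02,0.009,0.0113,-0.045],
    [0.04,-0.055,-0.045,0.0176,0.0218,-0.0873],
    [0.06,-0.08,-0.07,0.0263,0.0325,-0.1308],
    [0.085,-0.1104,-0.0923,0.0877,0.1087,-0.436],
    [0.085,-0.1104,-0.0923,0.0877,0.1087,-0.436],
    [0.085,-0.1104,-0.0923,0.0877,0.1087,-0.436],
    [0.085,-0.1104,-0.0923,0.0877,0.1087,-0.436],
    [0.085,-0.1104,-0.0923,0.0877,0.1087,-0.436],
    [0.085,-0.1104,-0.0923,0.0877,0.1087,-0.436],
    [0.085,-0.1104,-0.0923,0.0877,0.1087,-0.436],
    [0.085,-0.1104,-0.0923,0.0877,0.1087,-0.436],
    [0.085,-0.1104,-0.0923,0.0877,0.1087,-0.436],
  ],
)

```text
time_s: 6.95
ee_pos: [0.4855, 0.017, 0.1991]
orientation: [0.044, -3.14, -0.002]
force: [0.4, 0.9, -1.6]
gripper_width: 0.133
grasp_force: 59.8
```

>>> jog_arm(
  offsets=[
    [0,0,0.04,0,0,0],
    [0,0,0.08,0,0,0],
    [0,0,0.08,0,0,0],
    [0,0,0.08,0,0,0],
  ],
)

```text
time_s: 7.45
ee_pos: [0.4867, 0.017, 0.1214]
orientation: [-0.046, 3.14, 0.002]
force: [0.3, -0.4, -0.8]
gripper_width: 0.134
grasp_force: 59.7
```

Run:
```python
from lib import *
from bench import ctrl
s=ctrl.get_state();d=ctrl.get_image("wrist");np.savez("pics/w3.npz",T=TCP(s),**d);T=TCP(s);print(s["joints"],s["ee_pos"],T[:3,:3].round(3))
cv2.imwrite("pics/w3.png",cv2.resize(d["image"][:,:,::-1],(800,600),interpolation=cv2.INTER_CUBIC)); print(row(T,comb(-.11,.056)))
```

```text
[ 0.03430229  0.27915656 -0.44059608  0.84951963  0.00106445  0.00519134] [0.48671786 0.01703482 0.12135268] [[-1.    -0.029  0.001]
 [-0.029  1.     0.001]
 [-0.002  0.001 -1.   ]]
[-0.0007 -0.0001  0.0014  0.0011  0.0015 -0.0017]
```

View pics/w3.png

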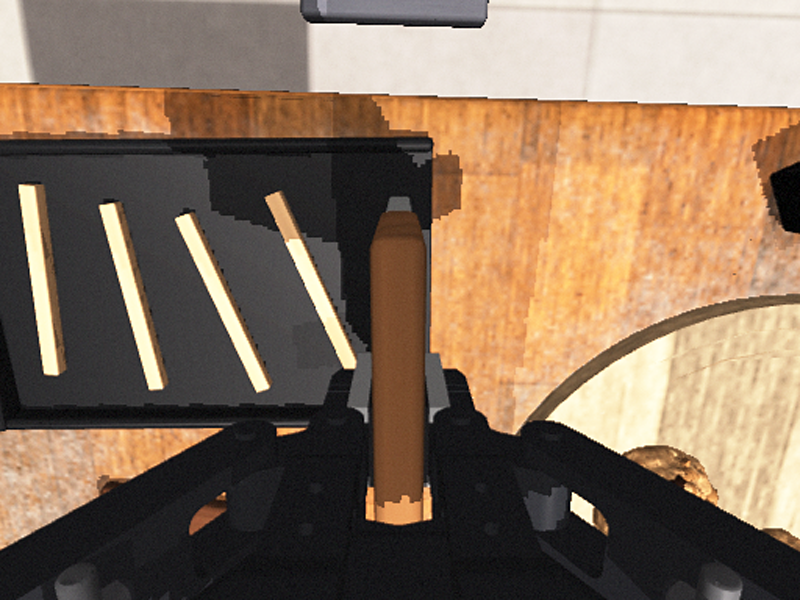

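The rake hangs straight in the grip, above the open end and clear of the first stick (its near end is at about (352,366)). I'll lower it until it feels the floor.

>>> jog_arm(
  offsets=[
    [0,0,0.022,0,0,0],
    [0,0,0.04,0,0,0],
    [0,0,0.046,0,0,0],
    [0,0,0.046,0,0,0],
    [0,0,0.046,0,0,0],
  ],
)

```text
time_s: 8.12
ee_pos: [0.4873, 0.0172, 0.0753]
orientation: [-0.047, 3.139, 0.001]
force: [0.3, 0.2, -1.5]
gripper_width: 0.131
grasp_force: 59.8
```

>>> jog_arm(
  offsets=[
    [0,0,0.002,0,0,0],
    [0,0,0.003,0,0,0],
    [0,0,0.003,0,0,0],
  ],
)

```text
time_s: 8.5
ee_pos: [0.4862, 0.0172, 0.0712]
orientation: [0.047, -3.141, -0.001]
force: [0.4, -0.4, -1.0]
gripper_width: 0.132
grasp_force: 59.8
```

>>> jog_arm(
  offsets=[
    [0,0,0.002,0,0,0],
    [0,0,0.002,0,0,0],
  ],
)

```text
time_s: 8.75
ee_pos: [0.4863, 0.0172, 0.0691]
orientation: [-0.047, 3.141, 0.001]
force: [0.1, -0.7, -0.9]
gripper_width: 0.133
grasp_force: 60.0
```

>>> jog_arm(
  offsets=[
    [0,0,0.001,0,0,0],
    [0,0,0.001,0,0,0],
  ],
)

```text
time_s: 9.0
ee_pos: [0.4862, 0.0172, 0.069]
orientation: [-0.047, 3.141, 0.001]
force: [-1.4, -0.5, 5.6]
gripper_width: 0.13
grasp_force: 61.1
```

>>> jog_arm(
  offsets=[
    [0,0,0.001,0,0,0],
    [0,0,0.001,0,0,0],
  ],
)

```text
time_s: 9.25
ee_pos: [0.4862, 0.0172, 0.0689]
orientation: [-0.047, 3.14, 0.002]
force: [-4.8, -0.8, 14.3]
gripper_width: 0.126
grasp_force: 62.3
```

>>> jog_arm(
  offsets=[
    [0,0,0.001,0,0,0],
    [0,0,0.001,0,0,0],
  ],
)

```text
time_s: 9.5
ee_pos: [0.4863, 0.0172, 0.0689]
orientation: [-0.047, 3.14, 0.002]
force: [-6.4, -0.5, 22.0]
gripper_width: 0.133
grasp_force: 63.6
```

>>> jog_arm(
  offsets=[
    [0,0,-0.004,0,0,0],
    [0,-0.006,-0.004,0,0,0],
    [0,-0.013,-0.004,0,0,0],
    [0,-0.02,-0.004,0,0,0],
    [0,-0.027,-0.004,0,0,0],
    [0,-0.034,-0.004,0,0,0],
    [0,-0.041,-0.004,0,0,0],
    [0,-0.048,-0.004,0,0,0],
    [0,-0.055,-0.004,0,0,0],
    [0,-0.062,-0.004,0,0,0],
    [0,-0.069,-0.004,0,0,0],
    [0,-0.076,-0.004,0,0,0],
  ],
)

```text
time_s: 11.0
ee_pos: [0.4886, -0.0592, 0.0702]
orientation: [-0.047, 3.141, 0.002]
force: [-0.6, -0.6, -0.8]
gripper_width: 0.133
grasp_force: 59.8
```

>>> jog_arm(
  offsets=[
    [0,-0.007,0,0,0,0],
    [0,-0.014,0,0,0,0],
    [0,-0.021,0,0,0,0],
    [0,-0.028,0,0,0,0],
    [0,-0.035,0,0,0,0],
    [0,-0.042,0,0,0,0],
    [0,-0.049,0,0,0,0],
    [0,-0.056,0,0,0,0],
    [0,-0.063,0,0,0,0],
    [0,-0.07,0,0,0,0],
    [0,-0.077,0,0,0,0],
    [0,-0.08,0,0,0,0],
  ],
)

```text
time_s: 12.5
ee_pos: [0.491, -0.1392, 0.0701]
orientation: [-0.046, 3.141, 0.001]
force: [0.5, 1.1, -1.7]
gripper_width: 0.132
grasp_force: 59.8
```

Run:
```python
from lib import *
from bench import ctrl
s=ctrl.get_state();d=ctrl.get_image("wrist");T=TCP(s);print(s["force"],row(T,comb(.046,.0055)))
cv2.imwrite("pics/w4.png",cv2.resize(d["image"][:,:,::-1],(800,600),interpolation=cv2.INTER_CUBIC))
```

```text
[ 0.52991305  1.12258426 -1.7483738 ] [-0.0012  0.0002  0.0006  0.0009  0.0002 -0.0012]
```

View pics/w4.png

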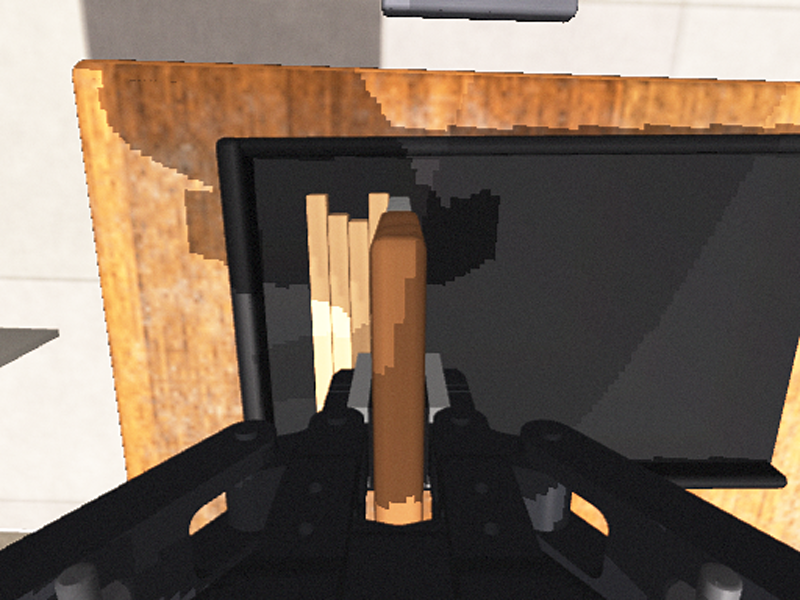

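The four sticks lie packed against the blade at x 308–390 px. The rail's inner edge is at about (245–265), still ~20 mm ahead. I'll advance gently while watching the force.

>>> jog_arm(
  offsets=[
    [0,-0.004,0,0,0,0],
    [0,-0.008,0,0,0,0],
    [0,-0.012,0,0,0,0],
    [0,-0.016,0,0,0,0],
    [0,-0.018,0,0,0,0],
    [0,-0.018,0,0,0,0],
  ],
)

```text
time_s: 13.3
ee_pos: [0.4915, -0.157, 0.0701]
orientation: [-0.047, 3.141, 0.001]
force: [-0.6, 0.6, -1.3]
gripper_width: 0.135
grasp_force: 59.8
```

>>> jog_arm(
  offsets=[
    [0,-0.001,0,0,0,0],
    [0,-0.002,0,0,0,0],
    [0,-0.002,0,0,0,0],
  ],
)

```text
time_s: 13.68
ee_pos: [0.4915, -0.1588, 0.0701]
orientation: [-0.047, 3.141, 0.001]
force: [0.6, 0.2, -1.9]
gripper_width: 0.131
grasp_force: 59.8
```

>>> jog_arm(
  offsets=[
    [0,-0.001,0,0,0,0],
    [0,-0.002,0,0,0,0],
    [0,-0.002,0,0,0,0],
  ],
)

```text
time_s: 14.05
ee_pos: [0.4915, -0.1603, 0.0701]
orientation: [-0.048, 3.141, 0.003]
force: [0.1, 2.7, -0.8]
gripper_width: 0.13
grasp_force: 59.9
```

>>> jog_arm(
  offsets=[
    [0,-0.001,0,0,0,0],
    [0,-0.001,0,0,0,0],
  ],
)

```text
time_s: 14.3
ee_pos: [0.4915, -0.1606, 0.07]
orientation: [-0.048, 3.141, 0.005]
force: [-0.5, 5.4, 0.9]
gripper_width: 0.131
grasp_force: 60.0
```

>>> jog_arm(
  offsets=[
    [0,-0.001,0,0,0,0],
    [0,-0.001,0,0,0,0],
  ],
)

```text
time_s: 14.55
ee_pos: [0.4915, -0.1609, 0.07]
orientation: [-0.049, 3.141, 0.008]
force: [-0.1, 6.8, 1.1]
gripper_width: 0.132
grasp_force: 60.2
```

>>> jog_arm(
  offsets=[
    [0,-0.001,0,0,0,0],
    [0,-0.001,0,0,0,0],
    [0,-0.001,0,0,0,0],
  ],
)

```text
time_s: 14.92
ee_pos: [0.4915, -0.1611, 0.07]
orientation: [-0.049, 3.141, 0.011]
force: [-0.0, 8.2, 2.1]
gripper_width: 0.135
grasp_force: 60.3
```

The pack closed at about 8 N against the rail. Now back off and lift, then look.

>>> jog_arm(
  offsets=[
    [0,0.003,0,0,0,0],
    [0,0.006,0,0,0,0],
    [0,0.015,0,0,0,0],
    [0,0.03,0,0,0,0],
    [0,0.045,-0.02,0,0,0],
    [0,0.06,-0.06,0,0,0],
    [0,0.06,-0.11,0,0,0],
    [0,0.06,-0.13,0,0,0],
    [0,0.06,-0.13,0,0,0],
  ],
)

```text
time_s: 16.05
ee_pos: [0.4912, -0.1035, 0.2018]
orientation: [-0.048, 3.137, -0.0]
force: [0.7, 1.1, -1.9]
gripper_width: 0.13
grasp_force: 60.0
```

Run:
```python
from lib import *
from bench import ctrl
s=ctrl.get_state();d=ctrl.get_image("wrist");T=TCP(s);np.savez("pics/w5.npz",T=T,**d);print(row(T,comb(.0,.136)))
cv2.imwrite("pics/w5.png",cv2.resize(d["image"][:,:,::-1],(800,600),interpolation=cv2.INTER_CUBIC))
```

```text
[ 0.0001  0.0105  0.0018 -0.0003  0.0042 -0.0001]
```

View pics/w5.png

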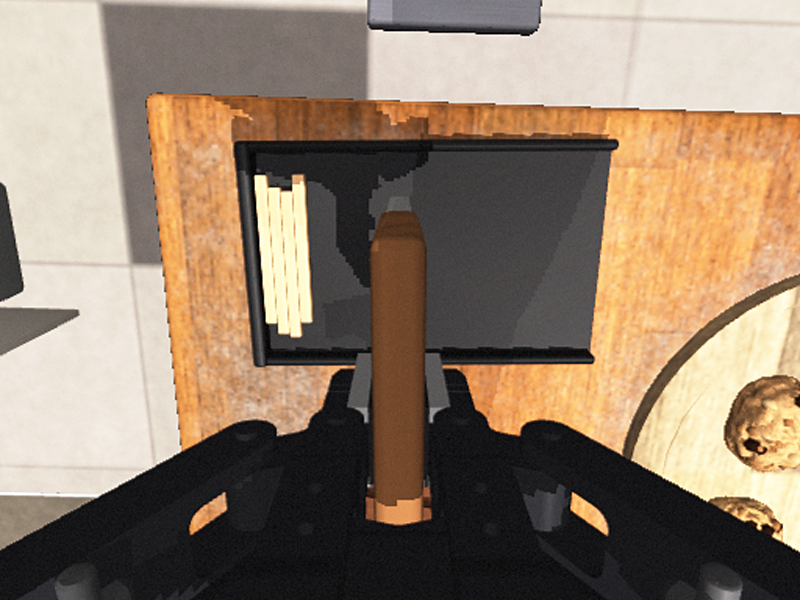

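The sticks lie in one close pack flat against the rail (x 255–312 px, y 175–335 px). Now the way back to the stand.

Run:
```python
from lib import *
def M(v): T=np.eye(4);T[:3,3]=v[:3];T[:3,:3]=Ro.from_rotvec(v[3:]).as_matrix();return T
cur=M([.085,-.1104,-.0923,.3509,.4348,-1.7438])@M([0,-.121,0,0,0,0])   # in frame of the lifted grasp pose
print(row(cur,np.eye(4)),row(cur,M([0,0,-.02,0,0,0])))
from bench import ctrl
T=TCP(ctrl.get_state()); L=rakehome([.686,-.106],-.182,.1635); print(row(T,L))
D=np.load("pics/w5.npz");c=cam(D,D["T"]);k=1.5625
inv=lambda p:((p[:2]-TO)@np.array([[np.cos(TY),-np.sin(TY)],[np.sin(TY),np.cos(TY)]])).round(4)
for q in [(256,176),(267,324),(304,176),(312,322)]: print(inv(ray(c,((q[0]+.5)/k-.5,(q[1]+.5)/k-.5),.012)))
```

```text
[-0.1197  0.0082  0.0297 -0.3509 -0.4348  1.7438] [-0.1105  0.0102  0.012  -0.3509 -0.4348  1.7438]
[-0.1207  0.0076  0.0301 -0.3494 -0.4342  1.7436]
[ 0.0995 -0.0551]
[0.0997 0.0445]
[ 0.069  -0.0551]
[0.0685 0.043 ]
```

The rows are not in the units I measure in: turns go in shares of 4 rad. I convert before sending: -0.105 rad / 4 = -0.0263.

>>> jog_arm(
  offsets=[
    [-0.02,0.002,-0.01,-0.0088,-0.0108,0.0425],
    [-0.04,0.003,-0.01,-0.0175,-0.0218,0.0875],
    [-0.06,0.005,0,-0.0263,-0.0325,0.13],
    [-0.1105,0.0102,0.012,-0.0877,-0.1087,0.436],
    [-0.1105,0.0102,0.012,-0.0877,-0.1087,0.436],
    [-0.1105,0.0102,0.012,-0.0877,-0.1087,0.436],
    [-0.1105,0.0102,0.012,-0.0877,-0.1087,0.436],
    [-0.1105,0.0102,0.012,-0.0877,-0.1087,0.436],
    [-0.1105,0.0102,0.012,-0.0877,-0.1087,0.436],
    [-0.1105,0.0102,0.012,-0.0877,-0.1087,0.436],
    [-0.1105,0.0102,0.012,-0.0877,-0.1087,0.436],
    [-0.1105,0.0102,0.012,-0.0877,-0.1087,0.436],
  ],
)

```text
time_s: 17.6
ee_pos: [0.5994, -0.0902, 0.187]
orientation: [2.101, 1.752, 0.435]
force: [0.4, 0.6, -1.3]
gripper_width: 0.133
grasp_force: 60.0
```

>>> jog_arm(
  offsets=[
    [0,0,0.02,0,0,0],
    [0,0,0.05,0,0,0],
    [0,0,0.07,0,0,0],
    [0,0,0.08,0,0,0],
    [0,0,0.08,0,0,0],
    [0,0,0.08,0,0,0],
    [0,0,0.08,0,0,0],
  ],
)

```text
time_s: 18.48
ee_pos: [0.6371, -0.0971, 0.1184]
orientation: [2.101, 1.748, 0.438]
force: [0.6, -1.1, -1.3]
gripper_width: 0.135
grasp_force: 59.9
```

Run:
```python
from lib import *
from bench import ctrl
T=TCP(ctrl.get_state());G=rakehome([.686,-.106],-.182,.064);G[:3,3]=[.6567,-.1007,.0832];G[:3,:3]=Ro.from_rotvec([2.099,1.747,.439]).as_matrix();print(row(T,G))
```

```text
[ 0.      0.001   0.0404 -0.0017 -0.     -0.0004]
```

>>> jog_arm(
  offsets=[
    [0,0.001,0.01,0,0,0],
    [0,0.001,0.02,0,0,0],
    [0,0.001,0.03,0,0,0],
    [0,0.001,0.036,0,0,0],
    [0,0.001,0.038,0,0,0],
    [0,0.001,0.038,0,0,0],
  ],
)

```text
time_s: 19.23
ee_pos: [0.6559, -0.1006, 0.0846]
orientation: [2.101, 1.748, 0.438]
force: [2.2, -0.2, -1.1]
gripper_width: 0.133
grasp_force: 59.9
```

>>> jog_arm(
  offsets=[
    [0,0,0.001,0,0,0],
    [0,0,0.0015,0,0,0],
    [0,0,0.0015,0,0,0],
  ],
)

```text
time_s: 19.6
ee_pos: [0.6564, -0.1007, 0.0836]
orientation: [2.101, 1.748, 0.438]
force: [2.5, -0.9, 1.6]
gripper_width: 0.134
grasp_force: 60.0
```

>>> jog_arm(
  offsets=[
    [0,0,0,0,0,0],
    [0,0,0,0,0,0],
  ],
  finger_gap=0,
  squeeze=20,
)

```text
time_s: 19.85
ee_pos: [0.6565, -0.1007, 0.0836]
orientation: [2.101, 1.748, 0.438]
force: [1.9, 0.1, 0.9]
gripper_width: 0.134
grasp_force: 60.1
```

>>> jog_arm(
  offsets=[
    [0,0,0,0,0,0],
    [0,0,0,0,0,0],
    [0,0,0,0,0,0],
    [0,0,0,0,0,0],
    [0,0,0,0,0,0],
    [0,0,0,0,0,0],
  ],
  finger_gap=1.0,
)

```text
time_s: 20.6
ee_pos: [0.6561, -0.1006, 0.0831]
orientation: [2.101, 1.748, 0.437]
force: [0.8, 0.2, -0.4]
gripper_width: 1.001
grasp_force: 0.0
```

>>> jog_arm(
  offsets=[
    [0,0,-0.015,0,0,0],
    [0,0,-0.035,0,0,0],
    [0,0,-0.06,0,0,0],
    [0,0,-0.08,0,0,0],
    [0,0,-0.08,0,0,0],
    [0,0,-0.08,0,0,0],
  ],
)

```text
time_s: 21.35
ee_pos: [0.619, -0.0939, 0.1538]
orientation: [2.101, 1.748, 0.437]
force: [-0.3, 0.4, -0.8]
gripper_width: 1.001
grasp_force: 0.0
```

Run:
```python
from lib import *
from bench import ctrl
s=ctrl.get_state();d=ctrl.get_image("wrist");np.savez("pics/w6.npz",T=TCP(s),**d)
cv2.imwrite("pics/w6.png",cv2.resize(d["image"][:,:,::-1],(800,600),interpolation=cv2.INTER_CUBIC))
```

```text
(no output)
```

View pics/w6.png

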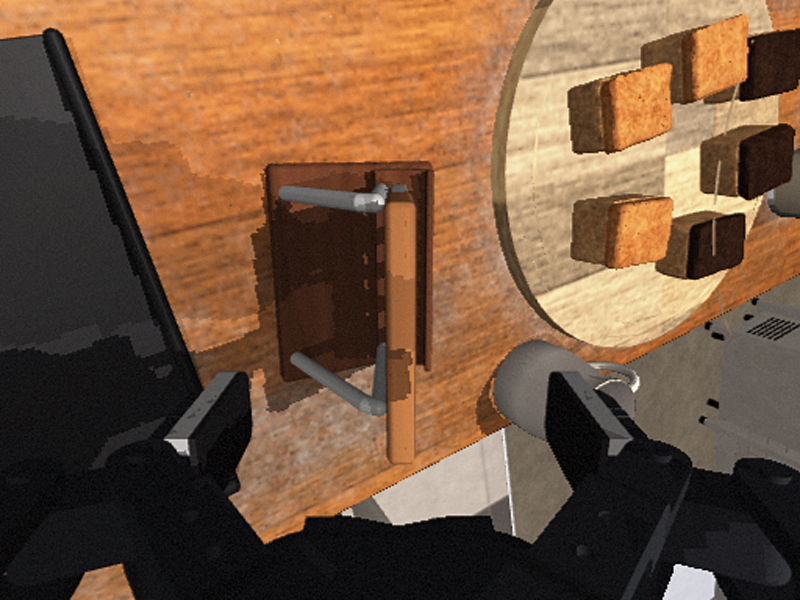

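The rake rests on the prongs as before: its wood runs (388,195)–(414,462) between the same prongs. I'll check its pose against the start, then check the other objects in the fixed views.

>>> jog_arm(
  offsets=[
    [0,-0.03,-0.05,0,0,0],
    [0,-0.06,-0.1,0,0,0],
    [0.05,-0.1,-0.12,0,0,0],
    [0.11,-0.13,-0.12,0,0,0],
    [0.17,-0.13,-0.12,0,0,0],
    [0.23,-0.13,-0.12,0,0,0],
    [0.28,-0.13,-0.12,0,0,0],
    [0.28,-0.13,-0.12,0,0,0],
    [0.28,-0.13,-0.12,0,0,0],
  ],
)

```text
time_s: 22.52
ee_pos: [0.501, 0.212, 0.1975]
orientation: [2.101, 1.75, 0.433]
force: [-0.5, -0.3, -0.1]
gripper_width: 1.002
grasp_force: 0.0
```

Run:
```python
from lib import *
from bench import ctrl
k=1.5625; w=lambda x,y:np.array([(x+.5)/k-.5,(y+.5)/k-.5])
def mod(p,th=TH):
    return pose2(p,[[xr*np.cos(th)-.1*np.sin(th),yr,.026+xr*np.sin(th)+.1*np.cos(th)] for xr,yr in[(-.006,.055),(.006,.055),(-.006,-.055),(.006,-.055)]])
for f,q in(("w2",[(375,194),(403,193),(376,459),(402,459)]),("w6",[(387,194),(415,194),(388,462),(414,463)])):
    D=np.load(f"pics/{f}.npz");c=cam(D,D["T"]);px=np.array([w(*a) for a in q])
    r=least_squares(lambda p:(proj(c,mod(p))-px).ravel(),[.687,-.107,-.175]);print(f,r.x.round(4),r.fun.round(1))
s=ctrl.get_state();print(s["ee_pos"],s["time_s"])
for n,(x0,y0,x1,y1) in {"top":(110,110,385,285),"scene":(120,130,360,335)}.items():
    d=ctrl.get_image(n)["image"][:,:,::-1];o=cv2.imread(f"pics/{n}0.png")
    m=(cv2.absdiff(d,o).max(2)>45).astype('uint8');m=cv2.morphologyEx(m,cv2.MORPH_OPEN,np.ones((2,2)))
    _,_,st,_=cv2.connectedComponentsWithStats(m); print(n,[tuple(int(v) for v in a) for a in st[1:] if a[4]>8])
    cv2.imwrite(f"pics/{n}9.png",cv2.resize(np.clip((d[y0:y1,x0:x1]/255.)**.7*255,0,255).astype('uint8'),None,fx=2.9,fy=2.9,interpolation=cv2.INTER_CUBIC))
```

```text
w2 [ 0.6857 -0.1052 -0.1829] [-1.8 -1.1  1.8 -0.4 -0.5  1.1  1.3  1.1]
w6 [ 0.686  -0.1047 -0.1801] [-1.8 -0.2  1.9 -0.2 -0.8  0.7  1.  -0. ]
[0.50095668 0.21204219 0.19753804] 22.525
top [(95, 211, 112, 173, 8942), (300, 227, 16, 37, 144), (340, 227, 16, 43, 448), (321, 228, 9, 38, 141), (282, 232, 17, 36, 142), (203, 249, 20, 34, 370), (149, 257, 9, 13, 47), (197, 267, 3, 4, 10), (0, 367, 28, 17, 366), (214, 382, 43, 2, 80)]
scene [(0, 0, 111, 95, 6980), (123, 81, 3, 7, 14), (96, 86, 100, 76, 3320), (166, 224, 11, 9, 74), (182, 226, 4, 4, 12), (241, 239, 19, 36, 157), (258, 248, 20, 37, 163), (269, 263, 27, 34, 170), (282, 279, 39, 43, 575), (279, 303, 8, 8, 27), (51, 305, 55, 62, 1450), (0, 329, 49, 33, 1180), (3, 353, 5, 8, 27), (16, 364, 6, 4, 13), (16, 369, 11, 11, 61)]
```

```bash
python3 -c "
from bench import ctrl
s=ctrl.get_state();print(abs(s['qd']).max(),s['force']);print(ctrl.job_done())"
```

```text
0.009979963678432124 [-0.76608949 -0.98937525  1.06891392]
the job is handed in; nothing more can be done
None
```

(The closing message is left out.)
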